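Clamp a peristaltic pump head and hold its occlusion lever at the fourth click

ROBOT

A 6-joint arm with a two-finger parallel gripper is mounted at the origin on the work surface. World frame = base frame: x ahead of the robot, y to its left, z up, the work surface at z = 0. Lengths are in mm, angles in rad, forces in N, time in s.
With the tool pointing down it reaches from about 375 to 900 mm from the base axis. Payload 3.1 kg.
Tool frame: the origin (TCP) lies between the finger pads; the fingertips stand 19 mm ahead of it and the grasp point (between the pads) is the TCP (bot.tcp_to_tips is the distance from the TCP to the fingertips, in mm); z points along the fingers, y is the line along which they close (so a half turn about z gives the same grasp; the last joint's range is limited). The gripper opens to 85 mm and grips with 20 to 120 N. Pads are 22 mm wide; open, the fingers measure 114 mm over their backs; the gripper's body (76 mm by 85 mm) begins 54 mm behind the grasp point. The pads swing forward as they close: fully open they stand 13 mm farther back than shut.
Start: joints at [1.03, 0.527, 1.433, -0, 1.181, -0.178], TCP at [221.767, 584.308, 250.31] pointing down, gripper open.
Joint ranges: [-3.08, 3.08], [-0.75, 2.2], [0.22, 2.44], [-1.43, 4.57], [0, 2.65], [-2.85, 2.85]. Speed limits (rad/s): [2.79, 2.79, 3.14, 3.14, 3.14, 3.14].

INTERFACE

Orientations are given as a unit quaternion [x, y, z, w].
In Python, from station import bot, cams gives the robot as it stands. The module is installed in compiled form; this text tells all that it offers.
- The arm moves only by the tool move_arm, never from a script. Its argument "increments" is a list of rows, each an object of numbers: "tx", "ty", "tz": the shift along the tool's x, y, z in mm; "twist": the turn about the tool's z in degrees; "fingers": the closure, from 0 (fully open) to 1 (shut). A call has 1 to 5 rows; each row shifts and turns the commanded pose from where the row before left it, along the tool's axes as they then stand; what a row does not reach is not made up. A row lasts 1/8 s, in which the tool goes at most 62.5 mm and 10.7 degrees, less where a joint would pass 70% of its speed; a pose out of reach is approached as far as the arm can. A call with a gripper value outside its range is refused whole. The fingers move at their own pace and stop on an object; "newtons" is the grip in N (left out, the last holds). Time passes only in rows, so rows that do not move let the fingers close. It gives the time, the measured TCP pose, the force, the opening and the grip force at its end, in the units of the state.
- bot.sense(): the state, without advancing time (a new reading comes with each control period).
- cams.grab_frame(name): name is "scene" or "side" or "wrist"; returns a dict with "color" (420x560x3 uint8, blue, green, red), "range_z" (420x560 float32, mm along the optical axis (not along the pixel's ray), 0 where there is no reading), "mtx" (3x3 intrinsics, pixels), "dist_coeffs" ([k1, k2, p1, p2, k3] as OpenCV has them; the pictures are not rectified), "R" (3x3) and "t" (3): a world point X has camera coordinates R X + t. Camera axes: x right, y down, z forward; pixel columns grow to the right and rows downward; lengths in mm; the calibration is good to about 2 mm. A picture is of the moment at which its call begins.
- bot.job_done(): hands the job in; it is judged then, once.
The state is a dict: "time_s": time; "qpos": joint angles; "qvel": joint speeds; "joint_efforts": joint torques, N m; "position": TCP position; "tool_rot": TCP orientation; "contact_force": force on the tool from outside, world axes, zero at the start; "torque": the same for the moment, N m; "gripper_width": finger opening in mm; "gripper_force": force on a finger pad.
Only numpy, scipy, OpenCV 4.12 (cv2) and the standard library are available. Lean on these libraries where they do the work, as an engineer would, in place of code of your own. Each camera call takes 0.05 s, during which the arm holds its last target. There are 200 camera calls.

TASK

Close up the head of the peristaltic pump: turn each of the three black wing screws on its pressure bridge clockwise, in any order, until it is fully home against its stop. Only then swing the blue-handled occlusion lever up and over from where it rests, counting the clicks you feel, to the fourth click and not a fifth. The squeezed tubing springs the lever back if it is let go, so finish still holding it there, and leave everything else on the bench where it stands.

Things in the scene. Friction and masses are not known exactly. Their poses are not given: they have to be found in the camera images.
- pump: White bench peristaltic pump, fixed. Origin on the bench under the middle of its head; y runs along the roller shaft (drive housing towards -y, lever at the +y end), z up. Drive: x -100 to 100, y -290 to -80 mm, top at z 125 mm. Head: slate-blue pressure bridge, 120 mm (x) by 146 mm (y) about the origin, flat top at z 135 mm, carrying three wing screws.
- knob1_grip (a point): Where to grip wing screw 1: on its upright turning axis, in the upper half of its wing, at pump x -36, y -45, z 171 mm. Each screw is black: a round collar 20 mm across and 13 mm high on the bridge; above it a wing 36 mm long, 12 mm thick, 30 mm high (z 148 to 178 mm) with a white line along its top. Fingertips should stay above the collar. The point's x axis points along the wing.
- knob2_grip (a point): The same point of wing screw 2: at pump x +36, y -45 mm.
- knob3_grip (a point): The same point of wing screw 3, nearest the lever: at pump x 0, y +40 mm.
- knob1 (a joint): Angle of wing screw 1 in rad: grows as it turns clockwise seen from above; 1.5 is home against its stop, where the wing lies along the pump's x axis, in line with two white marks on the bridge. Starts 0.7 to 1.2 rad short of home. Dry friction about 0.06 N m; it stays where it is left.
- knob2 (a joint): Angle of wing screw 2, as knob1.
- knob3 (a joint): Angle of wing screw 3, as knob1.
- lever: Steel occlusion lever on a level hub parallel to the pump's y axis. Origin on the hub axis at pump x 0, y 0, z 118 mm; its z axis points along the bar to the handle. At rest it leans 0.60 rad from upright to the pump's -x side; it advances up and over to the +x side, 1.4 rad at most. A spring drives it back: 0.36 N m at rest plus 0.3 N m per rad, plus or minus 0.3 N m at the clicks.
- lever_grip (a point): Middle of the free part of the blue handle: a level cylinder 16 mm in diameter, parallel to the pump's y axis, 100 mm from the hub axis, spanning pump y 100 to 150 mm; this point is at y 128 mm, about 200 mm above the bench at rest and 218 mm with the lever upright. Pinch or push it from above; pinched, it turns between the fingers as the lever swings.
- sector: Brass notched sector between bridge and lever, same origin as the lever; z up within 0.09 rad (set differently each time). Its 8 teeth click under a sprung pin of the lever, at lever angles from its z axis (positive to its x) of -0.40, -0.25, -0.10, 0.05, 0.20.. rad: the fourth notch is 0.05 to 0.20. The push falls 2 to 4 N as the pin passes a tooth and jumps up again at the bottom of each notch.
- tip_box: Grey pipette-tip box with a bluish lid, 126 x 88 x 76 mm, loose on the bench; not to be disturbed.
- tube_rack: Red tube rack 126 x 84 x 28 mm with coloured caps, loose; not to be disturbed.
- beaker: Glass beaker 74 mm across, 100 mm high, loose; not to be disturbed.
- spray_bottle: White spray bottle 70 mm across, 203 mm high, loose; not to be disturbed.
- spare_cassette: Spare pump cassette 62 x 30 x 34 mm, lying on the drive housing; not to be disturbed.
- screwdriver: Yellow-handled screwdriver 170 mm long lying on the bench; not to be disturbed.
- timer: White bench timer 75 x 70 x 16 mm, loose; not to be disturbed.

How it is judged:
By the outcome, as a careful person would: the job done as asked, in the order asked, and still so for the second after the job is handed in, while the arm keeps its last pose, push and grip.
It also fails if it takes over 70 s, if anything falls off the work surface, if the arm or the gripper's body presses on something with over 40 N, if the wrist force passes 120 N, or if a joint passes its speed limit or range.

## Working session

There is one attempt and no reset: what is moved stays moved. The work goes in short steps, Python scripts to look and compute and a tool call to move; the robot and the scene stay as the last step left them, time stands still between calls to the robot, and variables do not carry over. Pictures are saved under pics/ and viewed, at most 10 in all, crops included, and the job is handed in when it is done.

Besides the shell and the picture viewer there is one more tool, called as name(argument=value, ...), one argument or row to a line, values as JSON. move_arm: Moves the arm, as the interface text tells. Its arguments: {"type":"object","properties":{"increments":{"type":"array"},"newtons":{"type":"number"}},"required":["increments"]}

```bash
mkdir -p pics; cat > h.py <<'E'
import numpy as np, cv2
from station import bot, cams
def ray(f,uv):
    p=cv2.undistortPoints(np.array(uv,float).reshape(-1,1,2),f["mtx"],f["dist_coeffs"]).reshape(-1,2)
    d=np.c_[p,np.ones(len(p))]@f["R"]; return -f["R"].T@f["t"], d
def onz(f,uv,z):
    c,d=ray(f,uv); return c+d*((z-c[2])/d[:,2])[:,None]
def cloud(f):
    h,w=f["range_z"].shape; u,v=np.meshgrid(np.arange(w),np.arange(h))
    c,d=ray(f,np.stack([u,v],-1).reshape(-1,2)); 
    return (c+d*f["range_z"].reshape(-1,1)).reshape(h,w,3)
E
python3 - <<'E'
from h import *
import pickle
fs={n:cams.grab_frame(n) for n in("scene","side","wrist")}
pickle.dump(fs,open("f0.pkl","wb"))
for n in fs: cv2.imwrite(f"pics/{n}0.png",fs[n]["color"]); print(n,fs[n]["mtx"][0,0],-fs[n]["R"].T@fs[n]["t"],fs[n]["R"][2])
print(bot.sense())
E
```

```text
scene 418.07247727320737 [1045.73526174  522.72564675  946.66952383] [-0.48536136 -0.46974092 -0.73740614]
side 379.0210902252438 [ 400.22917145 -955.45990422  968.07618519] [ 0.0930007   0.74534272 -0.66016293]
wrist 365.73195620863953 [145.48297259 612.58284106 373.39508479] [ 0.29136066 -0.11263182 -0.94995949]
{'time_s': 0.15, 'qpos': array([ 1.02949216e+00,  5.28221372e-01,  1.43362666e+00,  2.21827754e-05,
        1.18141085e+00, -1.78478076e-01]), 'qvel': array([ 0.00058259, -0.00401638, -0.00260577, -0.00041771, -0.00037456,
        0.00056795]), 'joint_efforts': array([ 1.60153570e-03, -4.42742229e+01, -1.78278154e+01, -1.35056171e-04,
        5.57158070e-03, -3.78989768e-06]), 'position': array([221.50189475, 583.86936292, 249.57166351]), 'tool_rot': array([ 1.80423699e-01,  9.83588631e-01, -7.76125672e-04, -3.02999182e-04]), 'contact_force': array([-0.48162325,  0.53790789,  0.56141895]), 'torque': array([-0.04527877,  0.02885459,  0.03945905]), 'gripper_force': 0.0, 'gripper_width': 85.49957539101831}
```

View pics/scene0.png

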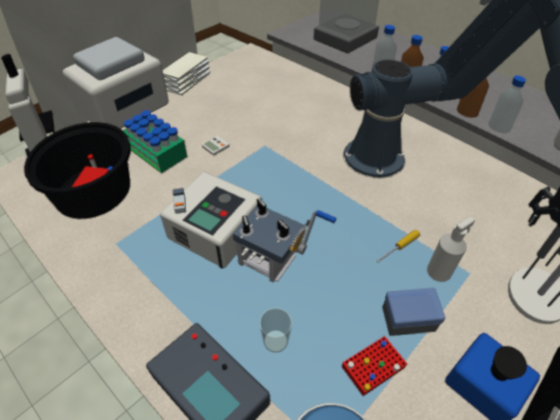

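View pics/side0.png

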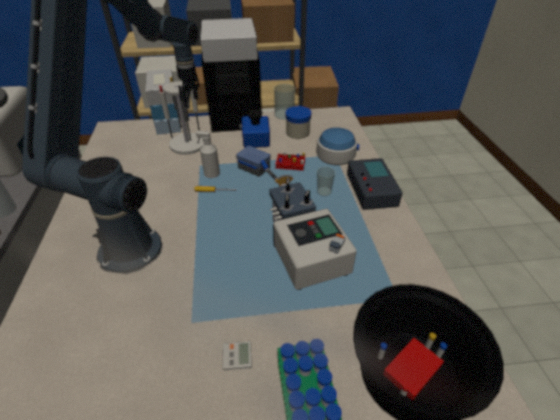

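The scene view shows the pump drive at (210,218), the bridge at (270,232), screws near (263,207), (246,228) and (283,232), and the blue handle at (325,216). The side view shows the same pump around (300,225).

```bash
python3 - <<'E'
from h import *
import pickle
fs=pickle.load(open("f0.pkl","rb")); f=fs["scene"]
P=cloud(f); hsv=cv2.cvtColor(f["color"],cv2.COLOR_BGR2HSV); 
print(P[215,325],P[232,270],P[215,205], P[228,246],hsv[216,325],hsv[233,268],hsv[212,262])
roi=np.zeros(P.shape[:2],bool); roi[170:290,150:345]=1
# bridge top
m=roi&(abs(P[...,2]-135)<5); m[:, :228]=0
q=P[m][:,:2].astype(np.float32); print("bridge",len(q),cv2.minAreaRect(q))
m=roi&(abs(P[...,2]-125)<4)&(hsv[...,2]>120)&(hsv[...,1]<70)
q=P[m][:,:2].astype(np.float32); print("drive",len(q),cv2.minAreaRect(q))
m=roi&(P[...,2]>150)&(P[...,2]<200)&(hsv[...,2]<70)
n,l,s,c=cv2.connectedComponentsWithStats(m.astype(np.uint8))
for i in range(1,n):
  if s[i,4]>15: print("knob",s[i],c[i],P[l==i].mean(0))
m=roi&(hsv[...,0]>100)&(hsv[...,0]<120)&(hsv[...,1]>170);m[:,:300]=0
ys,xs=np.nonzero(m);print("handle",len(xs),xs.min(),xs.max(),ys.min(),ys.max(),P[m].min(0),P[m].max(0),np.median(P[m],0))
cr=cv2.resize(f["color"][170:290,160:345],None,fx=4.3,fy=4.3,interpolation=cv2.INTER_CUBIC); cv2.imwrite("pics/c1.png",cr)
E
```

```text
[488.77864213 151.56463686 208.4782926 ] [573.15047664  50.74207436 134.58811098] [ 646.74943743 -116.73992126  128.51047794] [624.23222926  19.58652086 168.50158793] [108 207 143] [106  58 109] [100  64  12]
bridge 1861 ((574.8062133789062, 12.54046630859375), (123.75355529785156, 266.6344299316406), 12.959830284118652)
drive 2190 ((588.5765380859375, -48.95904541015625), (199.58041381835938, 391.7387390136719), 12.79794692993164)
knob [257 200  10  14  67] [261.14925373 206.94029851] [547.85915815  -5.01390686 165.91801596]
knob [243 219   7  14  48] [246.02083333 226.89583333] [620.68594775  15.75582451 166.46836524]
knob [278 221  11  15  85] [282.85882353 229.03529412] [563.70862305  85.52172445 166.85974868]
handle 82 317 334 211 221 [479.51869705 129.6968085  201.17370722] [496.27336208 176.46708419 212.15455161] [489.41082987 153.59188166 207.08983748]
```

View pics/c1.png

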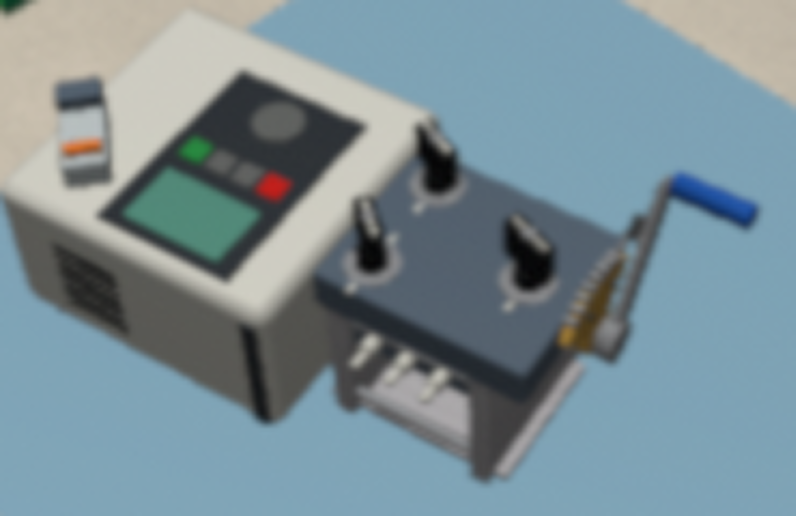

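View pics/wrist0.png

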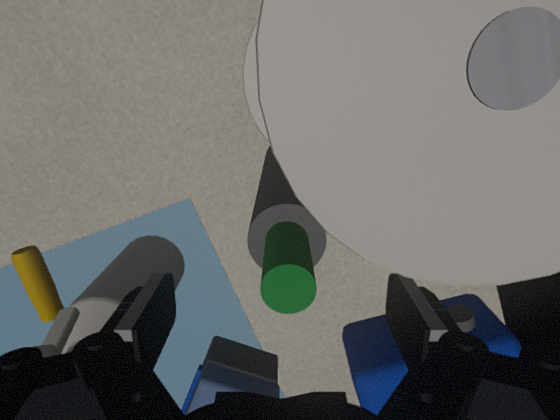

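The crop shows the three wings at about (437,155), (370,230) and (530,245), all turned away from the bridge's x axis, with the handle at (715,195). The wrist view shows only bystanders: the bottle at (130,280) and the screwdriver at (38,280). Next I'll rise and move over the head for a near view.

move_arm(
  increments=[
    {"tz": -50},
    {"tx": -47,"ty": -34,"tz": -10},
    {"tx": -47,"ty": -34,"tz": -10},
    {"tx": -47,"ty": -34,"tz": -10},
    {"tx": -47,"ty": -34},
  ],
)

```text
invalid input
```

move_arm(
  increments=[
    {"tx": -47,"ty": -34},
    {"tx": -47,"ty": -34},
    {"tx": -47,"ty": -34},
    {"tx": -47,"ty": -34},
    {"tx": -47,"ty": -34},
  ],
)

```text
invalid input
```

move_arm(
  increments=[
    {"tx": -47,"ty": -34},
    {"tx": -47,"ty": -34},
    {"twist": 10},
    {"twist": 10},
    {"twist": 10},
  ],
)

```text
invalid input
```

move_arm(
  increments=[
    {"twist": 10},
    {"twist": 10},
    {"twist": 10},
    {"twist": 10},
    {"twist": 10},
  ],
)

```text
invalid input
```

move_arm(
  increments=[
    {"twist": 10},
    {"twist": 10},
    {"fingers": 0.5},
    {},
    {},
  ],
)

```text
invalid input
```

```bash
python3 - <<'E'
from h import *
import pickle
f=cams.grab_frame("wrist"); s=bot.sense(); pickle.dump(f,open("f1.pkl","wb")); cv2.imwrite("pics/w1.png",f["color"])
print(s["time_s"],s["position"],s["tool_rot"],s["qpos"],s["gripper_width"]); print(-f["R"].T@f["t"],f["R"])
E
```

```text
0.2 [221.53943287 583.96403287 249.68079391] [ 1.80398543e-01  9.83593364e-01 -6.30790750e-04 -2.50406562e-04] [ 1.02951741e+00  5.28127521e-01  1.43346492e+00  2.64178783e-05
  1.18135735e+00 -1.78505628e-01] 85.36632357541833
[145.51308207 612.63266566 373.51371618] [[ 0.35625498  0.93438795 -0.00123991]
 [ 0.88775565 -0.33806087  0.31241759]
 [ 0.29150007 -0.11240106 -0.94994406]]
```

View pics/w1.png

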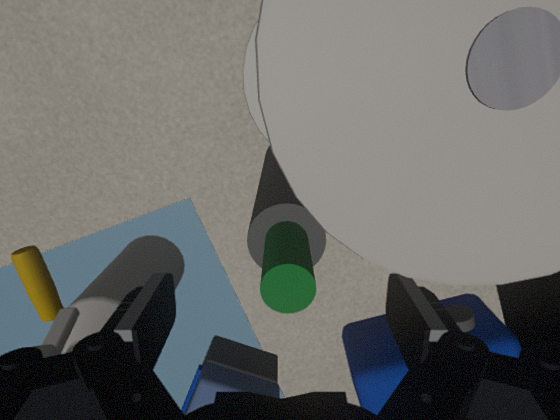

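The arm hasn't moved and the picture is the same as before. The moves were refused, so I'll try rows with every key given.

move_arm(
  increments=[
    {"tx": 0,"ty": 0,"tz": -50,"twist": 0,"fingers": 0},
  ],
)

```text
time_s: 0.32
position: [220.4, 581.8, 296.0]
tool_rot: [0.181, 0.984, -0.005, -0.002]
contact_force: [0.4, 0.2, 0.6]
gripper_width: 85.3
gripper_force: 0.0
```

move_arm(
  increments=[
    {"tx": -47,"ty": -34,"tz": -10,"twist": 0,"fingers": 0},
    {"tx": -47,"ty": -34,"tz": -10,"twist": 0,"fingers": 0},
    {"tx": -47,"ty": -34,"tz": -10,"twist": 0,"fingers": 0},
    {"tx": -47,"ty": -34,"tz": 0,"twist": 0,"fingers": 0},
    {"tx": -47,"ty": -34,"tz": 0,"twist": 0,"fingers": 0},
  ],
)

```text
time_s: 0.95
position: [381.9, 340.4, 330.5]
tool_rot: [0.18, 0.984, 0.0, 0.0]
contact_force: [0.1, 0.2, -0.5]
gripper_width: 85.4
gripper_force: 0.0
```

move_arm(
  increments=[
    {"tx": -47,"ty": -34,"tz": 0,"twist": 0,"fingers": 0},
    {"tx": -47,"ty": -34,"tz": 0,"twist": 0,"fingers": 0},
    {"tx": -47,"ty": -34,"tz": 0,"twist": 0,"fingers": 0},
    {"tx": -47,"ty": -34,"tz": 0,"twist": 0,"fingers": 0},
    {"tx": -47,"ty": -34,"tz": 0,"twist": 0,"fingers": 0},
  ],
)

```text
time_s: 1.58
position: [541.2, 97.9, 330.3]
tool_rot: [0.181, 0.984, 0.0, -0.0]
contact_force: [0.4, 0.1, -0.4]
gripper_width: 85.2
gripper_force: 0.0
```

move_arm(
  increments=[
    {"tx": -47,"ty": -34,"tz": 0,"twist": 0,"fingers": 0.5},
    {"tx": 0,"ty": 0,"tz": 0,"twist": 10,"fingers": 0.5},
    {"tx": 0,"ty": 0,"tz": 0,"twist": 10,"fingers": 0.5},
    {"tx": 0,"ty": 0,"tz": 0,"twist": 10,"fingers": 0.5},
    {"tx": 0,"ty": 0,"tz": 0,"twist": 10,"fingers": 0.5},
  ],
)

```text
time_s: 2.2
position: [572.2, 51.1, 330.0]
tool_rot: [0.509, 0.861, -0.0, -0.0]
contact_force: [-0.3, 0.3, -0.6]
gripper_width: 42.7
gripper_force: 0.0
```

move_arm(
  increments=[
    {"tx": 0,"ty": 0,"tz": 0,"twist": 10,"fingers": 0.5},
    {"tx": 0,"ty": 0,"tz": 0,"twist": 10,"fingers": 0.5},
    {"tx": 0,"ty": 0,"tz": 0,"twist": 10,"fingers": 0.5},
    {"tx": 0,"ty": 0,"tz": 0,"twist": 10,"fingers": 0.5},
    {"tx": 0,"ty": 0,"tz": 0,"twist": 10,"fingers": 0.5},
  ],
)

```text
time_s: 2.82
position: [572.2, 51.2, 330.0]
tool_rot: [0.825, 0.566, -0.0, -0.0]
contact_force: [0.3, 0.0, 0.2]
gripper_width: 42.4
gripper_force: 0.0
```

move_arm(
  increments=[
    {"tx": 0,"ty": 0,"tz": 0,"twist": 0,"fingers": 0.5},
    {"tx": 0,"ty": 0,"tz": 0,"twist": 0,"fingers": 0.5},
  ],
)

```text
time_s: 3.08
position: [572.3, 51.2, 330.2]
tool_rot: [0.822, 0.569, -0.0, -0.0]
contact_force: [-0.3, 0.4, -0.7]
gripper_width: 42.7
gripper_force: 0.0
```

```bash
python3 - <<'E'
from h import *
import pickle
f=cams.grab_frame("wrist"); s=bot.sense(); pickle.dump(f,open("f1.pkl","wb")); cv2.imwrite("pics/w2.png",f["color"])
print(s["time_s"],s["position"],s["tool_rot"],s["qpos"],s["gripper_width"]); print(-f["R"].T@f["t"],f["R"])
E
```

```text
3.125 [572.31718955  51.21107757 330.25050709] [ 8.22508041e-01  5.68753476e-01 -6.16559646e-05 -5.52596156e-05] [-1.05157802e-01  3.76078018e-01  1.46100730e+00  3.53472806e-06
  1.30467289e+00  2.55658503e-01] 43.04457728456931
[599.81984999 126.50128445 454.12584379] [[ 9.35259565e-01 -3.53961456e-01 -9.13145637e-04]
 [-3.35911590e-01 -8.88374469e-01  3.12976367e-01]
 [-1.11592786e-01 -2.92407405e-01 -9.49760475e-01]]
```

View pics/w2.png

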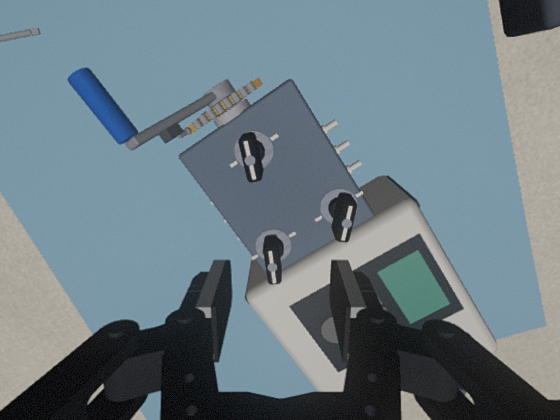

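The near view shows the bridge with screws 3, 2 and 1 at (252,160), (343,215) and (273,265), with white lines along their tops. The handle runs from (78,75) to (128,137). The sector runs from (190,130) to (258,82). Now I'll measure them.

```bash
cat > meas.py <<'E'
from h import *
def measure(f,v=True):
    P=cloud(f); g=cv2.cvtColor(f["color"],cv2.COLOR_BGR2HSV); out={}
    m=(abs(P[...,2]-135)<4)&(g[...,0]>95)&(g[...,0]<125)&(g[...,1]>35)&(g[...,1]<110)
    n,l,s,c=cv2.connectedComponentsWithStats(m.astype(np.uint8)); i=1+s[1:,4].argmax()
    r=cv2.minAreaRect(P[l==i][:,:2].astype(np.float32)); out["bridge"]=r
    out["white"]=[]
    for lo,hi,z in((170,186,178),(130,142,136)):
        m=(P[...,2]>lo)&(P[...,2]<hi)&(g[...,1]<60)&(g[...,2]>130)
        n,l,s,c=cv2.connectedComponentsWithStats(m.astype(np.uint8))
        for i in range(1,n):
            if s[i,4]<12 or s[i,4]>900: continue
            ys,xs=np.nonzero(l==i); W=onz(f,np.c_[xs,ys],z)[:,:2]; mu=W.mean(0); U,S,V=np.linalg.svd(W-mu)
            out["white"].append((z,s[i,4],c[i].round(),mu.round(1),round(np.degrees(np.arctan2(V[0,1],V[0,0]))%180,1),round(np.ptp(W@V[0]),1)))
    return out,P,g
E
python3 - <<'E'
from meas import *
import pickle
f=pickle.load(open("f1.pkl","rb")); o,P,g=measure(f)
print(o["bridge"]); [print(w) for w in o["white"]]
m=(g[...,0]>105)&(g[...,0]<125)&(g[...,1]>180)&(P[...,2]>170);m[:, 160:]=0
q=P[m]; print("handle",len(q),q.min(0),q.max(0),np.median(q,0)); mu=q.mean(0);V=np.linalg.svd(q-mu)[2];t=(q-mu)@V[0];print(mu+V[0]*t.min(),mu+V[0]*t.max())
m=(g[...,0]>12)&(g[...,0]<30)&(g[...,1]>110)&(P[...,2]>100);q=P[m];print("brass",len(q),q[q[:,2].argmax()],q.mean(0))
E
```

```text
((566.5120239257812, 44.21732711791992), (119.85011291503906, 145.03317260742188), 12.562053680419922)
(178, np.int32(23), array([227., 103.]), array([558.3, 127.6]), np.float64(110.0), np.float64(5.9))
(178, np.int32(34), array([218., 108.]), array([550.8, 126.1]), np.float64(97.4), np.float64(6.1))
(178, np.int32(26), array([210., 114.]), array([543.6, 124.6]), np.float64(102.7), np.float64(6.0))
(178, np.int32(197), array([249., 160.]), array([557.8,  82.8]), np.float64(80.7), np.float64(30.2))
(178, np.int32(162), array([346., 223.]), array([611.5,   7.4]), np.float64(60.3), np.float64(30.0))
(178, np.int32(144), array([272., 267.]), array([540.9,  -8.5]), np.float64(76.0), np.float64(30.3))
(136, np.int32(117), array([218.,  93.]), array([547.7, 137.1]), np.float64(78.0), np.float64(13.6))
(136, np.int32(250), array([230., 114.]), array([550.7, 118.3]), np.float64(12.8), np.float64(25.0))
(136, np.int32(330), array([266., 146.]), array([569.7,  82.2]), np.float64(75.4), np.float64(31.5))
(136, np.int32(143), array([237., 156.]), array([542.3,  83.4]), np.float64(62.1), np.float64(23.5))
(136, np.int32(374), array([331., 203.]), array([606.1,  12.4]), np.float64(23.0), np.float64(49.5))
(136, np.int32(455), array([274., 243.]), array([542.7,  -5.5]), np.float64(175.7), np.float64(47.6))
handle 1186 [474.46849322  58.84079926 201.74743113] [599.81984999 177.71877323 454.12584379] [485.47581927 153.13731802 208.1727276 ]
[482.08820119 159.28805381 198.01501579] [544.75989448  55.97997505 438.15730999]
brass 219 [595.32296441  60.42654251 397.38582567] [554.98852914 107.27559937 236.74206778]
```

move_arm(
  increments=[
    {"tx": 0,"ty": 0,"tz": 0,"twist": -6.7,"fingers": 0.5},
    {"tx": -32.5,"ty": -8,"tz": 25,"twist": 0,"fingers": 0.5},
    {"tx": -32.5,"ty": -8,"tz": 25,"twist": 0,"fingers": 0.5},
    {"tx": 0,"ty": 0,"tz": 38,"twist": 0,"fingers": 0.5},
    {"tx": 0,"ty": 0,"tz": 0,"twist": 0,"fingers": 0.5},
  ],
)

```text
time_s: 3.75
position: [539.0, -7.9, 240.1]
tool_rot: [0.788, 0.615, -0.002, -0.003]
contact_force: [-0.1, 0.3, 0.3]
gripper_width: 42.9
gripper_force: 0.0
```

move_arm(
  increments=[
    {"tx": 0,"ty": 0,"tz": 0,"twist": 0,"fingers": 0.5},
  ],
)

```text
time_s: 3.88
position: [542.0, -8.0, 243.4]
tool_rot: [0.788, 0.615, 0.001, 0.001]
contact_force: [-0.1, -1.0, -0.4]
gripper_width: 42.7
gripper_force: 0.0
```

```bash
python3 - <<'E'
from meas import *
f=cams.grab_frame("wrist"); o,P,g=measure(f); s=bot.sense(); print(s["position"],s["tool_rot"],o["bridge"]); [print(w) for w in o["white"] if w[0]==178]
E
```

```text
[542.35028151  -7.93226791 243.80722351] [0.78816305 0.61546453 0.00099234 0.00119524] ((566.5355834960938, 43.963314056396484), (120.8055191040039, 145.2180938720703), 12.275699615478516)
(178, np.int32(18), array([158.,   6.]), array([514.6, 115.8]), np.float64(43.0), np.float64(2.7))
(178, np.int32(558), array([268.,  56.]), array([558. ,  83.2]), np.float64(81.1), np.float64(30.1))
(178, np.int32(421), array([403., 178.]), array([611.9,   7.5]), np.float64(60.2), np.float64(30.3))
(178, np.int32(350), array([281., 234.]), array([541.3,  -7.9]), np.float64(76.6), np.float64(30.4))
```

move_arm(
  increments=[
    {"tx": 0,"ty": -1,"tz": 40,"twist": 0,"fingers": 0.5},
    {"tx": 0,"ty": 0,"tz": 30,"twist": 0,"fingers": 0.5},
    {"tx": 0,"ty": 0,"tz": 0,"twist": 0,"fingers": 0.5},
    {"tx": 0,"ty": 0,"tz": 0,"twist": 0,"fingers": 0.5},
  ],
)

```text
time_s: 4.42
position: [541.6, -7.8, 174.0]
tool_rot: [0.788, 0.615, 0.001, 0.001]
contact_force: [0.1, -0.5, 0.3]
gripper_width: 42.7
gripper_force: 0.0
```

move_arm(
  increments=[
    {"tx": 0,"ty": 0,"tz": 0,"twist": 0,"fingers": 1},
    {"tx": 0,"ty": 0,"tz": 0,"twist": 0,"fingers": 1},
    {"tx": 0,"ty": 0,"tz": 0,"twist": 0,"fingers": 1},
    {"tx": 0,"ty": 0,"tz": 0,"twist": 0,"fingers": 1},
  ],
  newtons=30,
)

```text
time_s: 4.92
position: [542.0, -8.1, 173.9]
tool_rot: [0.788, 0.615, 0.002, 0.002]
contact_force: [1.8, -0.1, 6.0]
gripper_width: 11.5
gripper_force: 36.0
```

move_arm(
  increments=[
    {"tx": 0,"ty": 0,"tz": 0,"twist": 10,"fingers": 1},
    {"tx": 0,"ty": 0,"tz": 0,"twist": 10,"fingers": 1},
    {"tx": 0,"ty": 0,"tz": 0,"twist": 10,"fingers": 1},
    {"tx": 0,"ty": 0,"tz": 0,"twist": 10,"fingers": 1},
    {"tx": 0,"ty": 0,"tz": 0,"twist": 10,"fingers": 1},
  ],
)

```text
time_s: 5.55
position: [542.1, -8.1, 173.9]
tool_rot: [0.975, 0.221, 0.002, 0.001]
contact_force: [1.9, 0.2, 6.5]
gripper_width: 11.5
gripper_force: 36.0
```

move_arm(
  increments=[
    {"tx": 0,"ty": 0,"tz": 0,"twist": 8,"fingers": 1},
    {"tx": 0,"ty": 0,"tz": 0,"twist": 6,"fingers": 1},
    {"tx": 0,"ty": 0,"tz": 0,"twist": 3,"fingers": 1},
    {"tx": 0,"ty": 0,"tz": 0,"twist": 0,"fingers": 1},
  ],
)

```text
time_s: 6.05
position: [542.2, -8.2, 174.0]
tool_rot: [0.997, 0.081, 0.003, 0.001]
contact_force: [2.4, 0.1, 6.8]
gripper_width: 11.4
gripper_force: 54.8
```

```bash
python3 - <<'E'
from h import *
s=bot.sense(); q=s["tool_rot"]; print(s["torque"],s["contact_force"],s["position"],np.degrees(2*np.arctan2(q[1],q[0])))
E
```

```text
[ 0.13375416 -0.37415495  1.31125965] [2.37256209 0.09079976 6.80113141] [542.20615603  -8.18061437 173.96952492] 9.24033848203991
```

move_arm(
  increments=[
    {"tx": 0,"ty": 0,"tz": 0,"twist": 0,"fingers": 0.5},
    {"tx": 0,"ty": 0,"tz": 0,"twist": 0,"fingers": 0.5},
    {"tx": 0,"ty": 0,"tz": -35,"twist": 0,"fingers": 0.5},
    {"tx": 0,"ty": 0,"tz": -35,"twist": 0,"fingers": 0.5},
    {"tx": 0,"ty": 0,"tz": 0,"twist": -10.2,"fingers": 0.5},
  ],
)

```text
time_s: 6.68
position: [541.3, -8.0, 244.7]
tool_rot: [0.986, 0.168, 0.002, 0.001]
contact_force: [0.9, -0.2, -0.2]
gripper_width: 43.1
gripper_force: 0.0
```

move_arm(
  increments=[
    {"tx": 0,"ty": 0,"tz": 0,"twist": -10.2,"fingers": 0.5},
    {"tx": 0,"ty": 0,"tz": 0,"twist": -10.2,"fingers": 0.5},
    {"tx": 0,"ty": 0,"tz": 0,"twist": -10.2,"fingers": 0.5},
    {"tx": 0,"ty": 0,"tz": 0,"twist": -10.2,"fingers": 0.5},
    {"tx": 24,"ty": 26,"tz": 0,"twist": 0,"fingers": 0.5},
  ],
)

```text
time_s: 7.3
position: [572.0, 0.1, 241.6]
tool_rot: [0.867, 0.499, -0.002, -0.002]
contact_force: [0.7, 0.0, 0.6]
gripper_width: 42.6
gripper_force: 0.0
```

move_arm(
  increments=[
    {"tx": 24,"ty": 26,"tz": 0,"twist": 0,"fingers": 0.5},
    {"tx": 0,"ty": 0,"tz": 0,"twist": 0,"fingers": 0.5},
    {"tx": 0,"ty": 0,"tz": 0,"twist": 0,"fingers": 0.5},
  ],
)

```text
time_s: 7.68
position: [607.7, 7.9, 241.4]
tool_rot: [0.866, 0.499, -0.001, -0.001]
contact_force: [-0.4, 0.1, -0.7]
gripper_width: 42.8
gripper_force: 0.0
```

```bash
python3 - <<'E'
from meas import *
f=cams.grab_frame("wrist"); o,P,g=measure(f); s=bot.sense(); q=s["tool_rot"]; print(s["position"],np.degrees(2*np.arctan2(q[1],q[0])),o["bridge"]); [print(w) for w in o["white"] if w[0]==178]
E
```

```text
[607.57699801   7.77781927 241.59645122] 59.8964897138951 ((566.72021484375, 44.235557556152344), (120.08694458007812, 145.6117401123047), 12.473811149597168)
(178, np.int32(76), array([76., 86.]), array([560.6, 125.4]), np.float64(103.8), np.float64(6.5))
(178, np.int32(101), array([66., 96.]), array([553.3, 124.4]), np.float64(97.8), np.float64(6.4))
(178, np.int32(85), array([ 57., 106.]), array([546.5, 122.6]), np.float64(102.6), np.float64(6.4))
(178, np.int32(449), array([126., 164.]), array([557.5,  83.2]), np.float64(80.8), np.float64(30.3))
(178, np.int32(373), array([289., 232.]), array([611.4,   7.5]), np.float64(60.2), np.float64(29.9))
```

move_arm(
  increments=[
    {"tx": 1.6,"ty": 3.4,"tz": 0,"twist": 0,"fingers": 0.5},
    {"tx": 0,"ty": 0,"tz": 35,"twist": 0,"fingers": 0.5},
    {"tx": 0,"ty": 0,"tz": 33,"twist": 0,"fingers": 0.5},
    {"tx": 0,"ty": 0,"tz": 0,"twist": 0,"fingers": 0.5},
    {"tx": 0,"ty": 0,"tz": 0,"twist": 0,"fingers": 0.5},
  ],
)

```text
time_s: 8.35
position: [613.6, 7.2, 175.4]
tool_rot: [0.866, 0.499, 0.001, 0.001]
contact_force: [0.6, 0.2, -0.2]
gripper_width: 42.5
gripper_force: 0.0
```

move_arm(
  increments=[
    {"tx": 0,"ty": 0,"tz": 0,"twist": 0,"fingers": 1},
    {"tx": 0,"ty": 0,"tz": 0,"twist": 0,"fingers": 1},
    {"tx": 0,"ty": 0,"tz": 0,"twist": 0,"fingers": 1},
    {"tx": 0,"ty": 0,"tz": 0,"twist": 0,"fingers": 1},
  ],
  newtons=30,
)

```text
time_s: 8.85
position: [612.9, 7.8, 175.9]
tool_rot: [0.866, 0.499, 0.0, 0.0]
contact_force: [-2.4, 1.5, 6.8]
gripper_width: 11.6
gripper_force: 32.7
```

Turn of 47.5° plus about 4° over.

move_arm(
  increments=[
    {"tx": 0,"ty": 0,"tz": 0,"twist": 10,"fingers": 1},
    {"tx": 0,"ty": 0,"tz": 0,"twist": 10,"fingers": 1},
    {"tx": 0,"ty": 0,"tz": 0,"twist": 10,"fingers": 1},
    {"tx": 0,"ty": 0,"tz": 0,"twist": 10,"fingers": 1},
    {"tx": 0,"ty": 0,"tz": 0,"twist": 6,"fingers": 1},
  ],
)

```text
time_s: 9.48
position: [613.0, 7.5, 175.9]
tool_rot: [0.993, 0.12, 0.001, 0.0]
contact_force: [-1.7, 0.1, 5.8]
gripper_width: 11.5
gripper_force: 32.7
```

move_arm(
  increments=[
    {"tx": 0,"ty": 0,"tz": 0,"twist": 5,"fingers": 1},
    {"tx": 0,"ty": 0,"tz": 0,"twist": 0,"fingers": 1},
  ],
)

```text
time_s: 9.72
position: [613.0, 7.5, 176.0]
tool_rot: [0.997, 0.08, 0.0, 0.001]
contact_force: [-2.1, 1.0, 5.0]
gripper_width: 11.3
gripper_force: 50.8
```

```bash
python3 - <<'E'
from h import *
s=bot.sense(); q=s["tool_rot"]; print(s["torque"],s["contact_force"],s["position"],np.degrees(2*np.arctan2(q[1],q[0])))
E
```

```text
[0.10052995 0.38926905 1.16704703] [-2.05452611  1.01331971  4.95985433] [613.02981841   7.45594879 175.97846798] 9.221335026943809
```

move_arm(
  increments=[
    {"tx": 0,"ty": 0,"tz": 0,"twist": 0,"fingers": 0.5},
    {"tx": 0,"ty": 0,"tz": 0,"twist": 0,"fingers": 0.5},
    {"tx": 0,"ty": 0,"tz": -35,"twist": 0,"fingers": 0.5},
    {"tx": 0,"ty": 0,"tz": -35,"twist": 0,"fingers": 0.5},
    {"tx": 0,"ty": 0,"tz": 0,"twist": -10.2,"fingers": 0.5},
  ],
)

```text
time_s: 10.35
position: [614.9, 6.9, 247.6]
tool_rot: [0.986, 0.168, 0.003, 0.001]
contact_force: [0.2, 0.2, 0.1]
gripper_width: 42.7
gripper_force: 0.0
```

move_arm(
  increments=[
    {"tx": 0,"ty": 0,"tz": 0,"twist": -10.2,"fingers": 0.5},
    {"tx": 0,"ty": 0,"tz": 0,"twist": -10.2,"fingers": 0.5},
    {"tx": 0,"ty": 0,"tz": 0,"twist": -10.2,"fingers": 0.5},
    {"tx": 0,"ty": 0,"tz": 0,"twist": -10.2,"fingers": 0.5},
    {"tx": 0,"ty": 0,"tz": 0,"twist": -10.2,"fingers": 0.5},
  ],
)

```text
time_s: 10.98
position: [612.8, 7.3, 244.0]
tool_rot: [0.817, 0.577, -0.0, -0.0]
contact_force: [0.1, 0.5, 0.1]
gripper_width: 42.9
gripper_force: 0.0
```

move_arm(
  increments=[
    {"tx": 0,"ty": 0,"tz": 0,"twist": -10.2,"fingers": 0.5},
    {"tx": 22,"ty": -22,"tz": 0,"twist": 0,"fingers": 0.5},
    {"tx": 22,"ty": -22,"tz": 0,"twist": 0,"fingers": 0.5},
    {"tx": 22,"ty": -22,"tz": 0,"twist": 0,"fingers": 0.5},
    {"tx": 0,"ty": 0,"tz": 0,"twist": 0,"fingers": 0.5},
  ],
)

```text
time_s: 11.6
position: [557.3, 85.0, 244.1]
tool_rot: [0.764, 0.646, -0.001, -0.001]
contact_force: [0.3, 0.3, -0.9]
gripper_width: 42.6
gripper_force: 0.0
```

move_arm(
  increments=[
    {"tx": 0,"ty": 0,"tz": 0,"twist": 0,"fingers": 0.5},
    {"tx": 0,"ty": 0,"tz": 0,"twist": 0,"fingers": 0.5},
  ],
)

```text
time_s: 11.85
position: [559.8, 82.7, 244.3]
tool_rot: [0.765, 0.644, 0.0, 0.0]
contact_force: [0.6, 0.1, -0.0]
gripper_width: 42.6
gripper_force: 0.0
```

```bash
python3 - <<'E'
from meas import *
f=cams.grab_frame("wrist"); o,P,g=measure(f); s=bot.sense(); q=s["tool_rot"]; print(s["position"],np.degrees(2*np.arctan2(q[1],q[0])),o["bridge"]); [print(w) for w in o["white"] if w[0]==178]
E
```

```text
[559.68577285  82.73909656 244.27329949] 80.243723056922 ((566.4074096679688, 44.39625930786133), (119.91212463378906, 145.11538696289062), 12.463418006896973)
(178, np.int32(46), array([263., 154.]), array([557.5, 128.8]), np.float64(100.6), np.float64(6.3))
(178, np.int32(70), array([250., 159.]), array([550.4, 127.2]), np.float64(104.5), np.float64(6.4))
(178, np.int32(66), array([238., 165.]), array([543.3, 125.6]), np.float64(100.4), np.float64(6.4))
(178, np.int32(342), array([279., 234.]), array([557.9,  82.9]), np.float64(80.9), np.float64(29.9))
(178, np.int32(15), array([407., 325.]), array([624.7,  10.3]), np.float64(161.6), np.float64(3.8))
(178, np.int32(252), array([278., 369.]), array([541.1,  -8.8]), np.float64(12.5), np.float64(30.2))
```

move_arm(
  increments=[
    {"tx": 0,"ty": -1.8,"tz": 0,"twist": -0.7,"fingers": 0.6},
    {"tx": 0,"ty": 0,"tz": 35,"twist": 0,"fingers": 0.6},
    {"tx": 0,"ty": 0,"tz": 35,"twist": 0,"fingers": 0.6},
    {"tx": 0,"ty": 0,"tz": 0,"twist": 0,"fingers": 0.6},
    {"tx": 0,"ty": 0,"tz": 0,"twist": 0,"fingers": 0.6},
  ],
)

```text
time_s: 12.52
position: [558.0, 83.7, 175.2]
tool_rot: [0.76, 0.65, 0.001, 0.001]
contact_force: [0.4, -0.0, 0.2]
gripper_width: 34.2
gripper_force: 0.0
```

move_arm(
  increments=[
    {"tx": 0,"ty": 0,"tz": 0,"twist": 0,"fingers": 1},
    {"tx": 0,"ty": 0,"tz": 0,"twist": 0,"fingers": 1},
    {"tx": 0,"ty": 0,"tz": 0,"twist": 0,"fingers": 1},
    {"tx": 0,"ty": 0,"tz": 0,"twist": 0,"fingers": 1},
  ],
  newtons=30,
)

```text
time_s: 13.02
position: [558.9, 83.7, 176.0]
tool_rot: [0.76, 0.65, 0.002, 0.002]
contact_force: [2.3, -0.2, 6.0]
gripper_width: 11.4
gripper_force: 34.5
```

Turn of 68.4° plus about 4°.

move_arm(
  increments=[
    {"tx": 0,"ty": 0,"tz": 0,"twist": 10,"fingers": 1},
    {"tx": 0,"ty": 0,"tz": 0,"twist": 10,"fingers": 1},
    {"tx": 0,"ty": 0,"tz": 0,"twist": 10,"fingers": 1},
    {"tx": 0,"ty": 0,"tz": 0,"twist": 10,"fingers": 1},
    {"tx": 0,"ty": 0,"tz": 0,"twist": 10,"fingers": 1},
  ],
)

```text
time_s: 13.65
position: [559.7, 83.3, 176.0]
tool_rot: [0.964, 0.265, 0.003, 0.001]
contact_force: [2.0, -3.0, 5.2]
gripper_width: 11.7
gripper_force: 34.4
```

move_arm(
  increments=[
    {"tx": 0,"ty": 0,"tz": 0,"twist": 10,"fingers": 1},
    {"tx": 0,"ty": 0,"tz": 0,"twist": 7,"fingers": 1},
    {"tx": 0,"ty": 0,"tz": 0,"twist": 5,"fingers": 1},
    {"tx": 0,"ty": 0,"tz": 0,"twist": 0,"fingers": 1},
  ],
)

```text
time_s: 14.15
position: [559.8, 83.0, 176.0]
tool_rot: [0.997, 0.082, 0.003, 0.002]
contact_force: [3.8, -3.1, 6.5]
gripper_width: 11.2
gripper_force: 51.2
```

```bash
python3 - <<'E'
from h import *
s=bot.sense(); q=s["tool_rot"]; print(s["torque"],s["contact_force"],s["position"],np.degrees(2*np.arctan2(q[1],q[0])))
E
```

```text
[-0.39290805 -0.56614131  1.18870254] [ 3.81227484 -3.10783465  6.48288048] [559.84387422  82.97906734 176.04499431] 9.356502300166298
```

move_arm(
  increments=[
    {"tx": 0,"ty": 0,"tz": 0,"twist": 0,"fingers": 0.7},
    {"tx": 0,"ty": 0,"tz": 0,"twist": 0,"fingers": 0.7},
    {"tx": 0,"ty": 0,"tz": -35,"twist": 0,"fingers": 0.7},
    {"tx": 0,"ty": 0,"tz": -35,"twist": 0,"fingers": 0.7},
    {"tx": 0,"ty": 0,"tz": -35,"twist": 0,"fingers": 0.5},
  ],
)

```text
time_s: 14.78
position: [556.0, 84.3, 279.4]
tool_rot: [0.997, 0.078, -0.002, -0.001]
contact_force: [0.1, 0.0, -0.8]
gripper_width: 42.0
gripper_force: 0.0
```

move_arm(
  increments=[
    {"tx": 0,"ty": 0,"tz": 0,"twist": -10.4,"fingers": 0.5},
    {"tx": 0,"ty": 0,"tz": 0,"twist": -10.4,"fingers": 0.5},
    {"tx": 0,"ty": 0,"tz": 0,"twist": -10.4,"fingers": 0.5},
    {"tx": 0,"ty": 0,"tz": 0,"twist": -10.4,"fingers": 0.5},
    {"tx": 0,"ty": 0,"tz": 0,"twist": -10.4,"fingers": 0.5},
  ],
)

```text
time_s: 15.4
position: [556.0, 84.3, 278.4]
tool_rot: [0.86, 0.51, -0.001, -0.001]
contact_force: [0.3, -0.9, -0.6]
gripper_width: 42.3
gripper_force: 0.0
```

move_arm(
  increments=[
    {"tx": 0,"ty": 0,"tz": 0,"twist": -10.4,"fingers": 0.5},
    {"tx": 0,"ty": 0,"tz": 0,"twist": -10.4,"fingers": 0.5},
    {"tx": 0,"ty": 0,"tz": 0,"twist": -10.4,"fingers": 0.5},
    {"tx": 0,"ty": 0,"tz": 0,"twist": -10.4,"fingers": 0.5},
    {"tx": 0,"ty": 0,"tz": 0,"twist": 0,"fingers": 0.5},
  ],
)

```text
time_s: 16.02
position: [556.2, 84.2, 278.5]
tool_rot: [0.626, 0.78, -0.001, -0.001]
contact_force: [-0.2, 0.5, 0.3]
gripper_width: 42.4
gripper_force: 0.0
```

```bash
python3 - <<'E'
from meas import *
f=cams.grab_frame("wrist"); o,P,g=measure(f); s=bot.sense(); q=s["tool_rot"]; print(s["time_s"],s["position"],np.degrees(2*np.arctan2(q[1],q[0])),s["qpos"][5],o["bridge"]); [print(w) for w in o["white"] if w[0]==178]
cv2.imwrite("pics/w3.png",f["color"])
m=(g[...,0]>105)&(g[...,0]<125)&(g[...,1]>180)&(abs(P[...,2]-200)<15);q=P[m];print(len(q),q.min(0),q.max(0),np.median(q,0))
E
```

```text
16.075 [556.39598809  84.10081802 278.68405834] 102.42934452154522 -0.2658404302474174 ((566.3753051757812, 44.697139739990234), (119.96366882324219, 144.79412841796875), 12.559338569641113)
(178, np.int32(40), array([274., 147.]), array([542.1, 125.5]), np.float64(100.2), np.float64(6.2))
(178, np.int32(42), array([286., 147.]), array([549., 127.]), np.float64(102.3), np.float64(5.5))
(178, np.int32(28), array([297., 146.]), array([555.7, 129. ]), np.float64(96.8), np.float64(6.3))
(178, np.int32(263), array([284., 217.]), array([557.9,  82.4]), np.float64(12.6), np.float64(29.5))
(178, np.int32(138), array([239., 328.]), array([544.7,  -8.1]), np.float64(13.9), np.float64(19.7))
(178, np.int32(98), array([325., 328.]), array([605.5,   5.4]), np.float64(7.8), np.float64(15.7))
2138 [472.82979852 129.04557783 201.3537622 ] [495.89583286 178.33030806 210.85062956] [484.30425398 158.0392078  207.87054972]
```

View pics/w3.png

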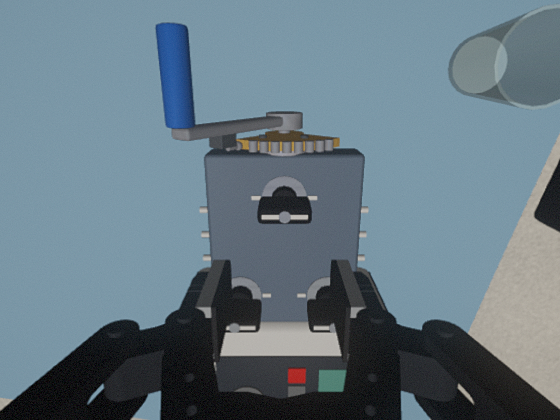

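All three wings line up with their marks. The handle runs from (172,28) to (178,125), and the sector top is near (288,145). Now I'll go to the handle.

move_arm(
  increments=[
    {"tx": 29,"ty": -18.3,"tz": 0,"twist": 0,"fingers": 0.5},
    {"tx": 29,"ty": -18.3,"tz": 0,"twist": 0,"fingers": 0.5},
    {"tx": 29,"ty": -18.3,"tz": 0,"twist": 0,"fingers": 0.5},
    {"tx": 0,"ty": 0,"tz": 0,"twist": 0,"fingers": 0.5},
    {"tx": 0,"ty": 0,"tz": 0,"twist": 0,"fingers": 0.5},
  ],
)

```text
time_s: 16.7
position: [485.1, 156.6, 279.4]
tool_rot: [0.626, 0.78, 0.0, 0.0]
contact_force: [-0.6, 0.8, -0.5]
gripper_width: 42.9
gripper_force: 0.0
```

```bash
python3 - <<'E'
from meas import *
f=cams.grab_frame("wrist"); o,P,g=measure(f); s=bot.sense(); print(s["position"])
[print(w) for w in o["white"] if w[0]==178]
m=(g[...,0]>105)&(g[...,0]<125)&(g[...,1]>180)&(abs(P[...,2]-200)<15);q=P[m];print(len(q),q.min(0),q.max(0),np.median(q,0))
R=np.radians(12.5);d=(s["position"][:2]-[566.4,44.3]);print("tcp pump",d@[np.cos(R),np.sin(R)],d@[-np.sin(R),np.cos(R)])
d=q[:,:2]-[566.4,44.3];X=d@[np.cos(R),np.sin(R)];Y=d@[-np.sin(R),np.cos(R)];k=abs(Y-128)<12;print("handle pump x",np.median(X[k]),X[k].min(),X[k].max(),"crest x",X[k][q[k][:,2]>np.percentile(q[k][:,2],90)].mean(),np.percentile(q[k][:,2],98),Y.min(),Y.max())
E
```

```text
[485.47038682 156.38909324 279.42806501]
(178, np.int32(14), array([408., 419.]), array([620.5,   9.5]), np.float64(13.3), np.float64(10.2))
1346 [472.61430139 129.30662789 202.21580376] [496.23779659 177.96752038 210.29675421] [484.2761891  152.30757865 207.68338907]
tcp pump -54.75073813276945 126.94850840479567
handle pump x -56.19558695115522 -63.930379957687975 -49.6604296801663 crest x -56.5110046471517 209.5661622672581 100.30855220343936 149.3683060005746
```

move_arm(
  increments=[
    {"tx": 0,"ty": -1.6,"tz": 26,"twist": 0,"fingers": 0.5},
    {"tx": 0,"ty": 0,"tz": 26,"twist": 0,"fingers": 0.5},
    {"tx": 0,"ty": 0,"tz": 26,"twist": 0,"fingers": 0.5},
    {"tx": 0,"ty": 0,"tz": 0,"twist": 0,"fingers": 0.5},
    {"tx": 0,"ty": 0,"tz": 0,"twist": 0,"fingers": 0.5},
  ],
)

```text
time_s: 17.38
position: [484.2, 156.0, 201.9]
tool_rot: [0.626, 0.78, 0.0, 0.001]
contact_force: [0.1, 0.8, 0.3]
gripper_width: 42.9
gripper_force: 0.0
```

move_arm(
  increments=[
    {"tx": 0,"ty": 0,"tz": 0,"twist": 0,"fingers": 1},
    {"tx": 0,"ty": 0,"tz": 0,"twist": 0,"fingers": 1},
    {"tx": 0,"ty": 0,"tz": 0,"twist": 0,"fingers": 1},
    {"tx": 0,"ty": 0,"tz": 0,"twist": 0,"fingers": 1},
  ],
  newtons=25,
)

```text
time_s: 17.88
position: [484.5, 156.6, 202.4]
tool_rot: [0.625, 0.781, 0.001, 0.001]
contact_force: [1.9, 1.6, 5.9]
gripper_width: 15.0
gripper_force: 25.6
```

```bash
cat > lev.py <<'E'
from h import *
s=bot.sense(); R=np.radians(12.5);d=s["position"][:2]-np.array([566.4,44.3]);x=d@[np.cos(R),np.sin(R)];z=s["position"][2]-118
print(s["time_s"],"x",x,"y",d@[-np.sin(R),np.cos(R)],"z",z,"ang",np.arctan2(x,z),"r",np.hypot(x,z),s["contact_force"],s["gripper_width"])
E
python3 lev.py
```

```text
17.875 x -55.68028225112986 y 127.35796435572529 z 84.39109142754404 ang -0.5832257552233684 r 101.10464946726033 [1.85701029 1.55510717 5.89187828] 15.004934792257481
```

move_arm(
  increments=[
    {"tx": 0,"ty": 2.5,"tz": -1.7,"twist": 0,"fingers": 1},
  ],
)

```text
time_s: 18.0
position: [484.6, 156.6, 202.6]
tool_rot: [0.625, 0.781, -0.001, -0.001]
contact_force: [-0.1, -1.8, -5.4]
gripper_width: 15.3
gripper_force: 24.7
```

move_arm(
  increments=[
    {"tx": 0,"ty": 2.6,"tz": -1.6,"twist": 0,"fingers": 1},
  ],
)

```text
time_s: 18.12
position: [485.5, 156.8, 203.2]
tool_rot: [0.625, 0.781, -0.003, -0.002]
contact_force: [-1.3, -3.3, -5.2]
gripper_width: 14.8
gripper_force: 24.7
```

move_arm(
  increments=[
    {"tx": 0,"ty": 2.6,"tz": -1.5,"twist": 0,"fingers": 1},
  ],
)

```text
time_s: 18.25
position: [487.5, 157.3, 204.5]
tool_rot: [0.625, 0.781, -0.003, -0.003]
contact_force: [-3.3, -2.9, -2.7]
gripper_width: 15.0
gripper_force: 24.9
```

move_arm(
  increments=[
    {"tx": 0,"ty": 2.6,"tz": -1.4,"twist": 0,"fingers": 1},
  ],
)

```text
time_s: 18.38
position: [489.7, 157.8, 206.1]
tool_rot: [0.625, 0.781, -0.004, -0.003]
contact_force: [-4.2, -4.4, -1.9]
gripper_width: 14.7
gripper_force: 25.0
```

move_arm(
  increments=[
    {"tx": 0,"ty": 2.7,"tz": -1.4,"twist": 0,"fingers": 1},
  ],
)

```text
time_s: 18.5
position: [492.0, 158.4, 207.6]
tool_rot: [0.625, 0.781, -0.004, -0.003]
contact_force: [-5.6, -4.5, -1.2]
gripper_width: 14.9
gripper_force: 25.0
```

move_arm(
  increments=[
    {"tx": 0,"ty": 2.7,"tz": -1.3,"twist": 0,"fingers": 1},
  ],
)

```text
time_s: 18.62
position: [493.8, 158.8, 208.8]
tool_rot: [0.625, 0.781, -0.005, -0.004]
contact_force: [-6.0, -5.2, -4.4]
gripper_width: 14.9
gripper_force: 24.7
```

move_arm(
  increments=[
    {"tx": 0,"ty": 2.8,"tz": -1.2,"twist": 0,"fingers": 1},
  ],
)

```text
time_s: 18.75
position: [495.1, 159.1, 209.6]
tool_rot: [0.625, 0.781, -0.006, -0.005]
contact_force: [-9.9, -7.0, -1.4]
gripper_width: 15.0
gripper_force: 24.9
```

move_arm(
  increments=[
    {"tx": 0,"ty": 2.8,"tz": -1.1,"twist": 0,"fingers": 1},
  ],
)

```text
time_s: 18.88
position: [496.7, 159.5, 210.5]
tool_rot: [0.625, 0.781, -0.007, -0.006]
contact_force: [-11.0, -7.6, 2.3]
gripper_width: 15.2
gripper_force: 25.1
```

move_arm(
  increments=[
    {"tx": 0,"ty": 2.8,"tz": -1.0,"twist": 0,"fingers": 1},
  ],
)

```text
time_s: 19.0
position: [499.8, 160.1, 212.1]
tool_rot: [0.625, 0.781, -0.007, -0.005]
contact_force: [-9.9, -6.5, 6.9]
gripper_width: 15.2
gripper_force: 25.3
```

move_arm(
  increments=[
    {"tx": 0,"ty": 2.9,"tz": -0.9,"twist": 0,"fingers": 1},
  ],
)

```text
time_s: 19.12
position: [503.2, 160.9, 213.9]
tool_rot: [0.625, 0.781, -0.006, -0.005]
contact_force: [-11.3, -5.8, 11.4]
gripper_width: 15.2
gripper_force: 25.7
```

move_arm(
  increments=[
    {"tx": 0,"ty": 2.9,"tz": -0.8,"twist": 0,"fingers": 1},
  ],
)

```text
time_s: 19.25
position: [506.8, 161.8, 215.2]
tool_rot: [0.625, 0.781, -0.005, -0.004]
contact_force: [-12.4, -5.4, 10.7]
gripper_width: 15.1
gripper_force: 25.6
```

move_arm(
  increments=[
    {"tx": 0,"ty": 2.9,"tz": -0.8,"twist": 0,"fingers": 1},
  ],
)

```text
time_s: 19.38
position: [507.9, 162.1, 215.7]
tool_rot: [0.625, 0.781, -0.007, -0.005]
contact_force: [-13.3, -6.7, 13.0]
gripper_width: 15.2
gripper_force: 25.8
```

```bash
python3 lev.py
```

```text
19.375 x -31.607812418500224 y 127.66564096048482 z 97.67451439846715 ang -0.31296827322276777 r 102.66140739761687 [-13.29297358  -6.70706278  12.97232319] 15.157560082764554
```

move_arm(
  increments=[
    {"tx": 0,"ty": 0,"tz": 0,"twist": 0,"fingers": 1},
    {"tx": 0,"ty": 0,"tz": 0,"twist": 0,"fingers": 1},
    {"tx": 0,"ty": 0,"tz": 0,"twist": 0,"fingers": 1},
  ],
)

```text
time_s: 19.75
position: [508.2, 162.2, 215.8]
tool_rot: [0.625, 0.781, -0.007, -0.005]
contact_force: [-13.3, -6.2, 10.7]
gripper_width: 15.2
gripper_force: 25.6
```

```bash
python3 lev.py; python3 - <<'E'
from meas import *
s=bot.sense();print(s["torque"],s["tool_rot"])
f=cams.grab_frame("wrist"); cv2.imwrite("pics/w4.png",f["color"])
E
```

```text
19.75 x -31.3233635053928 y 127.65871622111088 z 97.83354308719598 ang -0.3098571275288714 r 102.72563095102024 [-13.26712505  -6.21205922  10.66105014] 15.166222283443519
[-1.15031795  2.31589864 -0.0179034 ] [ 0.62458713  0.78091043 -0.00664501 -0.00506628]
```

View pics/w4.png

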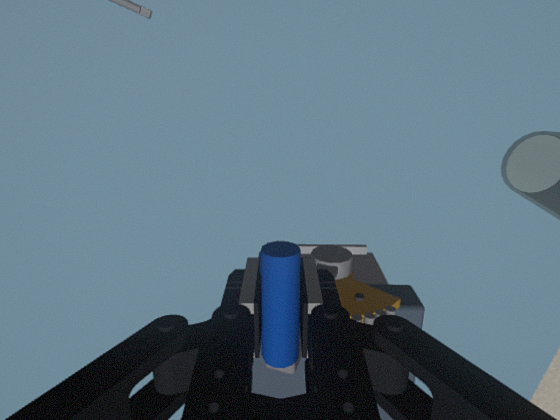

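The handle is held squarely between the fingers at (280,300), and the arm yields by about 8 mm. I'll keep going in small steps with a hold after each, watching the position and push.

move_arm(
  increments=[
    {"tx": 0,"ty": 2,"tz": -0.2,"twist": 0,"fingers": 1},
    {"tx": 0,"ty": 0,"tz": 0,"twist": 0,"fingers": 1},
  ],
)

```text
time_s: 20.05
position: [508.8, 162.3, 216.0]
tool_rot: [0.624, 0.781, -0.008, -0.006]
contact_force: [-15.5, -8.5, 12.7]
gripper_width: 14.8
gripper_force: 25.8
```

move_arm(
  increments=[
    {"tx": 0,"ty": 2,"tz": -0.2,"twist": 0,"fingers": 1},
    {"tx": 0,"ty": 0,"tz": 0,"twist": 0,"fingers": 1},
  ],
)

```text
time_s: 20.3
position: [513.2, 163.3, 217.0]
tool_rot: [0.625, 0.781, -0.005, -0.004]
contact_force: [-8.7, -4.8, 7.9]
gripper_width: 15.3
gripper_force: 25.5
```

move_arm(
  increments=[
    {"tx": 0,"ty": 2,"tz": -0.2,"twist": 0,"fingers": 1},
    {"tx": 0,"ty": 0,"tz": 0,"twist": 0,"fingers": 1},
  ],
)

```text
time_s: 20.55
position: [517.8, 164.3, 217.8]
tool_rot: [0.625, 0.781, -0.003, -0.002]
contact_force: [-7.9, -4.0, 11.2]
gripper_width: 15.1
gripper_force: 26.1
```

move_arm(
  increments=[
    {"tx": 0,"ty": 2,"tz": -0.2,"twist": 0,"fingers": 1},
    {"tx": 0,"ty": 0,"tz": 0,"twist": 0,"fingers": 1},
  ],
)

```text
time_s: 20.8
position: [520.1, 164.8, 218.1]
tool_rot: [0.625, 0.781, -0.003, -0.002]
contact_force: [-7.6, -3.5, 11.2]
gripper_width: 15.4
gripper_force: 26.1
```

move_arm(
  increments=[
    {"tx": 0,"ty": 2,"tz": -0.2,"twist": 0,"fingers": 1},
    {"tx": 0,"ty": 0,"tz": 0,"twist": 0,"fingers": 1},
  ],
)

```text
time_s: 21.05
position: [520.7, 165.0, 218.2]
tool_rot: [0.625, 0.781, -0.004, -0.003]
contact_force: [-10.3, -5.1, 13.0]
gripper_width: 15.4
gripper_force: 26.4
```

move_arm(
  increments=[
    {"tx": 0,"ty": 2,"tz": -0.2,"twist": 0,"fingers": 1},
    {"tx": 0,"ty": 0,"tz": 0,"twist": 0,"fingers": 1},
  ],
)

```text
time_s: 21.3
position: [522.1, 165.3, 218.3]
tool_rot: [0.625, 0.781, -0.004, -0.003]
contact_force: [-10.6, -5.2, 13.9]
gripper_width: 15.0
gripper_force: 26.5
```

move_arm(
  increments=[
    {"tx": 0,"ty": 2,"tz": -0.2,"twist": 0,"fingers": 1},
    {"tx": 0,"ty": 0,"tz": 0,"twist": 0,"fingers": 1},
  ],
)

```text
time_s: 21.55
position: [522.9, 165.5, 218.4]
tool_rot: [0.625, 0.781, -0.006, -0.004]
contact_force: [-12.8, -6.6, 15.2]
gripper_width: 14.8
gripper_force: 26.7
```

move_arm(
  increments=[
    {"tx": 0,"ty": 2,"tz": -0.2,"twist": 0,"fingers": 1},
    {"tx": 0,"ty": 0,"tz": 0,"twist": 0,"fingers": 1},
  ],
)

```text
time_s: 21.8
position: [525.9, 166.1, 218.7]
tool_rot: [0.625, 0.781, -0.004, -0.003]
contact_force: [-10.9, -4.8, 12.6]
gripper_width: 14.8
gripper_force: 26.6
```

```bash
python3 lev.py
```

```text
21.8 x -13.155967803657473 y 127.68741363372773 z 100.72950319588452 ang -0.12987176813262366 r 101.58500038362249 [-10.8548345   -4.7638335   12.56656113] 14.834528309426256
```

Releases felt near −0.45, −0.30 and −0.16 rad, which makes three clicks. The fourth is expected near −0.01 rad (world x ≈ 538), so I'll continue carefully.

move_arm(
  increments=[
    {"tx": 0,"ty": 2,"tz": -0.1,"twist": 0,"fingers": 1},
    {"tx": 0,"ty": 0,"tz": 0,"twist": 0,"fingers": 1},
  ],
)

```text
time_s: 22.05
position: [529.7, 166.9, 218.9]
tool_rot: [0.625, 0.781, -0.003, -0.002]
contact_force: [-7.7, -3.9, 10.3]
gripper_width: 14.6
gripper_force: 26.5
```

move_arm(
  increments=[
    {"tx": 0,"ty": 2,"tz": -0.1,"twist": 0,"fingers": 1},
    {"tx": 0,"ty": 0,"tz": 0,"twist": 0,"fingers": 1},
  ],
)

```text
time_s: 22.3
position: [532.5, 167.5, 218.9]
tool_rot: [0.625, 0.781, -0.002, -0.001]
contact_force: [-4.7, -3.7, 7.9]
gripper_width: 15.2
gripper_force: 26.5
```

move_arm(
  increments=[
    {"tx": 0,"ty": 2,"tz": 0,"twist": 0,"fingers": 1},
    {"tx": 0,"ty": 0,"tz": 0,"twist": 0,"fingers": 1},
  ],
)

```text
time_s: 22.55
position: [534.4, 168.0, 218.8]
tool_rot: [0.625, 0.781, -0.002, -0.001]
contact_force: [-6.7, -4.0, 8.0]
gripper_width: 15.0
gripper_force: 26.5
```

move_arm(
  increments=[
    {"tx": 0,"ty": 1.5,"tz": 0,"twist": 0,"fingers": 1},
    {"tx": 0,"ty": 0,"tz": 0,"twist": 0,"fingers": 1},
  ],
)

```text
time_s: 22.8
position: [535.1, 168.1, 218.8]
tool_rot: [0.625, 0.781, -0.003, -0.002]
contact_force: [-8.2, -4.0, 8.6]
gripper_width: 14.8
gripper_force: 26.7
```

move_arm(
  increments=[
    {"tx": 0,"ty": 1.5,"tz": 0,"twist": 0,"fingers": 1},
    {"tx": 0,"ty": 0,"tz": 0,"twist": 0,"fingers": 1},
  ],
)

```text
time_s: 23.05
position: [535.7, 168.3, 218.8]
tool_rot: [0.625, 0.781, -0.004, -0.003]
contact_force: [-9.2, -4.7, 11.0]
gripper_width: 14.6
gripper_force: 26.9
```

```bash
python3 lev.py
```

```text
23.05 x -3.090472476927238 y 127.69995360702167 z 100.80498819347196 ang -0.030648332229200877 r 100.8523508145282 [-9.18098603 -4.70373338 10.97412716] 14.60243135513711
```

move_arm(
  increments=[
    {"tx": 0,"ty": 1.5,"tz": 0,"twist": 0,"fingers": 1},
    {"tx": 0,"ty": 0,"tz": 0,"twist": 0,"fingers": 1},
  ],
)

```text
time_s: 23.3
position: [536.2, 168.4, 218.8]
tool_rot: [0.625, 0.781, -0.004, -0.003]
contact_force: [-10.3, -5.7, 11.9]
gripper_width: 15.0
gripper_force: 27.1
```

move_arm(
  increments=[
    {"tx": 0,"ty": 1,"tz": 0,"twist": 0,"fingers": 1},
    {"tx": 0,"ty": 0,"tz": 0,"twist": 0,"fingers": 1},
    {"tx": 0,"ty": 0,"tz": 0,"twist": 0,"fingers": 1},
  ],
)

```text
time_s: 23.68
position: [536.5, 168.5, 218.8]
tool_rot: [0.625, 0.781, -0.005, -0.004]
contact_force: [-12.8, -5.2, 13.9]
gripper_width: 15.0
gripper_force: 27.1
```

move_arm(
  increments=[
    {"tx": 0,"ty": 1,"tz": 0,"twist": 0,"fingers": 1},
    {"tx": 0,"ty": 0,"tz": 0,"twist": 0,"fingers": 1},
    {"tx": 0,"ty": 0,"tz": 0,"twist": 0,"fingers": 1},
  ],
)

```text
time_s: 24.05
position: [538.0, 168.8, 218.7]
tool_rot: [0.625, 0.781, -0.005, -0.003]
contact_force: [-11.0, -5.3, 11.1]
gripper_width: 14.6
gripper_force: 27.0
```

```bash
python3 lev.py
```

```text
24.05 x -0.755133210502253 y 127.69143786036365 z 100.70834371129328 ang -0.007498078422583989 r 100.7111747485729 [-10.9505814   -5.29186577  11.06439514] 14.55851151761424
```

move_arm(
  increments=[
    {"tx": 0,"ty": 1,"tz": 0,"twist": 0,"fingers": 1},
    {"tx": 0,"ty": 0,"tz": 0,"twist": 0,"fingers": 1},
    {"tx": 0,"ty": 0,"tz": 0,"twist": 0,"fingers": 1},
  ],
)

```text
time_s: 24.42
position: [539.8, 169.2, 218.6]
tool_rot: [0.625, 0.781, -0.004, -0.003]
contact_force: [-10.1, -5.2, 9.2]
gripper_width: 15.0
gripper_force: 26.9
```

move_arm(
  increments=[
    {"tx": 0,"ty": 1,"tz": 0,"twist": 0,"fingers": 1},
    {"tx": 0,"ty": 0,"tz": 0,"twist": 0,"fingers": 1},
    {"tx": 0,"ty": 0,"tz": 0,"twist": 0,"fingers": 1},
  ],
)

```text
time_s: 24.8
position: [540.9, 169.4, 218.6]
tool_rot: [0.625, 0.781, -0.004, -0.003]
contact_force: [-9.0, -3.9, 9.4]
gripper_width: 15.3
gripper_force: 26.9
```

```bash
python3 lev.py
```

```text
24.8 x 2.2196273015477406 y 127.69603897627567 z 100.570676934358 ang 0.022066740342540435 r 100.59516789783089 [-8.98238193 -3.91000775  9.42285114] 15.30680847601382
```

Before settling, I'll cross-check the sector's tilt by locating its teeth in the stored and current near views.

```bash
python3 - <<'E'
from h import *
import pickle
fs=[pickle.load(open("f1.pkl","rb")),cams.grab_frame("wrist")]
R=np.radians(12.5)
for f in fs:
    P=cloud(f); g=cv2.cvtColor(f["color"],cv2.COLOR_BGR2HSV)
    d=P[...,:2]-[566.4,44.3];X=d@[np.cos(R),np.sin(R)];Y=d@[-np.sin(R),np.cos(R)];Z=P[...,2]-118;r=np.hypot(X,Z);a=np.arctan2(X,Z)
    reg=(Y>72)&(Y<98)&(r>25)&(r<80)&(Z>10)
    m=reg&(g[...,1]<70)&(g[...,2]>90)
    n,l,s,c=cv2.connectedComponentsWithStats(m.astype(np.uint8),connectivity=4)
    for i in range(1,n):
        k=l==i
        if s[i,4]>8: print(s[i,4],c[i].round(),"y",np.median(Y[k]).round(1),"r",np.median(r[k]).round(1),"a",np.median(a[k]).round(3),a[k].min().round(3),a[k].max().round(3))
    b=reg&(g[...,0]>10)&(g[...,0]<32)&(g[...,1]>100); print("brass",b.sum(),"y",Y[b].min(),Y[b].max(),"r",np.percentile(r[b],[5,50,95]),"a",np.percentile(a[b],[0,2,98,100]))
x0,y0=150,60; cv2.imwrite("pics/s1.png",cv2.resize(fs[0]["color"][60:160,160:290],None,fx=6,fy=6,interpolation=cv2.INTER_CUBIC))
E
```

```text
152 [247.  89.] y 83.1 r 52.5 a 0.555 0.412 0.727
79 [235.  97.] y 83.6 r 52.7 a 0.319 0.268 0.496
383 [182. 114.] y 95.4 r 54.9 a -0.477 -0.537 -0.295
75 [227. 103.] y 83.0 r 52.9 a 0.171 0.116 0.249
76 [219. 108.] y 83.3 r 53.0 a 0.034 -0.152 0.086
79 [211. 114.] y 83.4 r 52.6 a -0.111 -0.594 -0.06
144 [200. 121.] y 83.4 r 52.5 a -0.348 -0.545 -0.202
75 [185. 133.] y 82.9 r 58.0 a -0.571 -0.748 -0.522
brass 160 y 80.27505098244288 86.01805479568971 r [47.39094748 48.398921   51.44266266] a [-0.6591334  -0.63420446  0.88488709  0.90014357]
brass 21 y 79.85934498358 87.52149629715399 r [46.99188171 47.95355679 48.45026303] a [0.81939761 0.83129331 0.91400716 0.91818869]
```

View pics/s1.png

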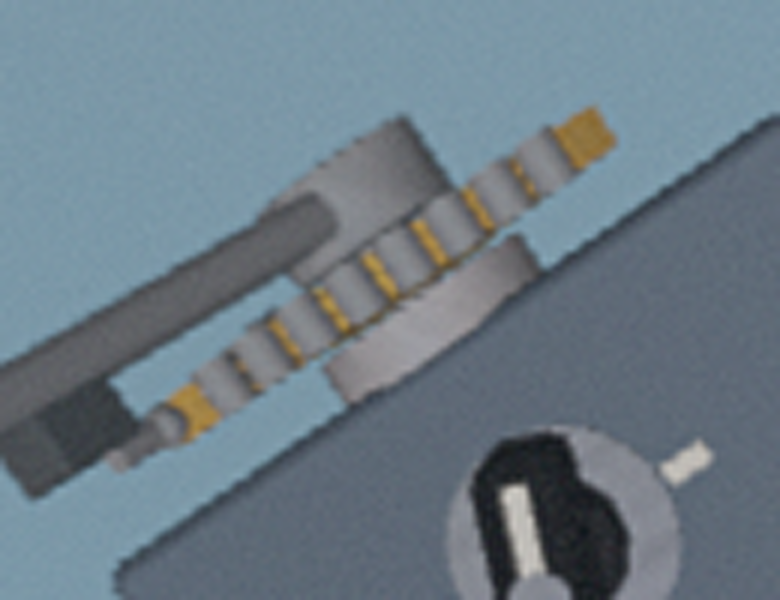

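The crop shows eight grey teeth, and their angles give a sector tilt of about −0.02 rad. That fits the stalls felt at the notch bottoms (−0.19 and −0.04). The fourth tooth is therefore near 0.03 rad and the fourth notch bottom near 0.105 rad (x ≈ 10). I'll go on to where the push rises again.

move_arm(
  increments=[
    {"tx": 0,"ty": 1,"tz": 0,"twist": 0,"fingers": 1},
    {"tx": 0,"ty": 0,"tz": 0,"twist": 0,"fingers": 1},
    {"tx": 0,"ty": 0,"tz": 0,"twist": 0,"fingers": 1},
  ],
)

```text
time_s: 25.22
position: [542.4, 169.7, 218.4]
tool_rot: [0.625, 0.781, -0.003, -0.002]
contact_force: [-6.8, -3.9, 8.6]
gripper_width: 14.9
gripper_force: 26.8
```

move_arm(
  increments=[
    {"tx": 0,"ty": 1,"tz": 0.1,"twist": 0,"fingers": 1},
    {"tx": 0,"ty": 0,"tz": 0,"twist": 0,"fingers": 1},
    {"tx": 0,"ty": 0,"tz": 0,"twist": 0,"fingers": 1},
  ],
)

```text
time_s: 25.6
position: [543.3, 170.0, 218.4]
tool_rot: [0.625, 0.781, -0.003, -0.003]
contact_force: [-7.9, -4.3, 7.8]
gripper_width: 14.8
gripper_force: 26.9
```

move_arm(
  increments=[
    {"tx": 0,"ty": 1,"tz": 0.1,"twist": 0,"fingers": 1},
    {"tx": 0,"ty": 0,"tz": 0,"twist": 0,"fingers": 1},
    {"tx": 0,"ty": 0,"tz": 0,"twist": 0,"fingers": 1},
  ],
)

```text
time_s: 25.98
position: [545.0, 170.3, 218.2]
tool_rot: [0.625, 0.781, -0.003, -0.002]
contact_force: [-6.9, -4.1, 6.8]
gripper_width: 15.0
gripper_force: 26.8
```

```bash
python3 lev.py
```

```text
25.975 x 6.368664676581985 y 127.6808240413321 z 100.15799010877674 ang 0.06350069688579954 r 100.36026540614849 [-6.89214713 -4.05383101  6.77122686] 15.028301005418056
```

move_arm(
  increments=[
    {"tx": 0,"ty": 1,"tz": 0.1,"twist": 0,"fingers": 1},
    {"tx": 0,"ty": 0,"tz": 0,"twist": 0,"fingers": 1},
    {"tx": 0,"ty": 0,"tz": 0,"twist": 0,"fingers": 1},
  ],
)

```text
time_s: 26.35
position: [545.4, 170.4, 218.1]
tool_rot: [0.625, 0.781, -0.003, -0.002]
contact_force: [-7.8, -4.2, 7.7]
gripper_width: 14.7
gripper_force: 26.9
```

move_arm(
  increments=[
    {"tx": 0,"ty": 1,"tz": 0.1,"twist": 0,"fingers": 1},
    {"tx": 0,"ty": 0,"tz": 0,"twist": 0,"fingers": 1},
    {"tx": 0,"ty": 0,"tz": 0,"twist": 0,"fingers": 1},
  ],
)

```text
time_s: 26.72
position: [546.9, 170.7, 217.9]
tool_rot: [0.625, 0.781, -0.003, -0.002]
contact_force: [-6.0, -3.6, 6.4]
gripper_width: 14.8
gripper_force: 26.9
```

move_arm(
  increments=[
    {"tx": 0,"ty": 0.8,"tz": 0.1,"twist": 0,"fingers": 1},
    {"tx": 0,"ty": 0,"tz": 0,"twist": 0,"fingers": 1},
    {"tx": 0,"ty": 0,"tz": 0,"twist": 0,"fingers": 1},
  ],
)

```text
time_s: 27.1
position: [547.8, 171.0, 217.9]
tool_rot: [0.625, 0.781, -0.003, -0.002]
contact_force: [-6.7, -4.5, 5.8]
gripper_width: 15.1
gripper_force: 26.8
```

```bash
python3 lev.py
```

```text
27.1 x 9.275145545950885 y 127.7081903281634 z 99.88821667403059 ang 0.0925897552619508 r 100.31791542499602 [-6.69800665 -4.45822463  5.80644816] 15.130801398681362
```

move_arm(
  increments=[
    {"tx": 0,"ty": 0,"tz": 0,"twist": 0,"fingers": 1},
    {"tx": 0,"ty": 0,"tz": 0,"twist": 0,"fingers": 1},
    {"tx": 0,"ty": 0,"tz": 0,"twist": 0,"fingers": 1},
    {"tx": 0,"ty": 0,"tz": 0,"twist": 0,"fingers": 1},
  ],
)

```text
time_s: 27.6
position: [547.9, 171.0, 217.9]
tool_rot: [0.625, 0.781, -0.003, -0.002]
contact_force: [-6.0, -4.8, 5.5]
gripper_width: 14.9
gripper_force: 26.8
```

```bash
python3 lev.py; python3 - <<'E'
from meas import *
for n in("side","scene"):
    f=cams.grab_frame(n); o,P,g=measure(f); print(n,[w for w in o["white"] if w[0]==178 and w[5]>12 and 500<w[3][0]<640 and -40<w[3][1]<110])
E
```

```text
27.6 x 9.329033274794364 y 127.66902358807177 z 99.87679623819773 ang 0.09313518418274204 r 100.31154115379091 [-5.97591874 -4.76936222  5.5092883 ] 14.918578845509572
side []
scene [(178, np.int32(13), array([262., 200.]), array([538.9, -12. ]), np.float64(12.4), np.float64(28.7)), (178, np.int32(14), array([283., 223.]), array([557.7,  79.3]), np.float64(11.7), np.float64(26.8))]
```

```bash
python3 - <<'E'
from meas import *
f=cams.grab_frame("scene"); P=cloud(f); v=cv2.cvtColor(f["color"],cv2.COLOR_BGR2HSV)
W=onz(f,np.stack(np.meshgrid(np.arange(560),np.arange(420)),-1).reshape(-1,2),178).reshape(420,560,3)
for c in((541,-8),(611.5,7.5),(558,83)):
    m=(np.hypot(W[...,0]-c[0],W[...,1]-c[1])<22)&(P[...,2]>165)&(v[...,1]<90)&(v[...,2]>85)
    q=W[m][:,:2];V=np.linalg.svd(q-q.mean(0))[2][0];print(m.sum(),q.mean(0),np.degrees(np.arctan2(V[1],V[0]))%180)
E
```

```text
35 [540.4462074   -9.88156866] 4.193031360428127
30 [610.49726462   4.35757223] 8.378389984966196
31 [556.96862594  79.46915102] 9.067785896252474
```

The coarse scene view puts all three wings in line with the pump's x axis, and screws 1 and 3 also read 12.5° from close by. The lever is steady in the fourth notch, so I'm handing in.

```bash
python3 -c "
from station import bot
print(bot.job_done())"
```

```text
the job is handed in; nothing more can be done
None
```

I turned all three wing screws to their stops, then swung the lever to what I judged to be the fourth click, at about 0.09 rad past upright, and handed in at about 28 s with the gripper still holding it; no verdict was returned.

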